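# Lock the dosing head of a cereal dispenser with its cam

## Task

The cereal dispenser has been washed and its black dosing head lies loose in the dock's rails. Slide the head in until it meets the rubber stops, so that the upturned end of its brass bolt stands in the mouth of the red cam, then turn the cam's black wing handle clockwise, about half a turn, until you feel it has drawn the bolt up tight, and let go. The stops are set differently on every dispenser, so stop by feel: tight, but never forced beyond that; leave the mug, the jar and the hopper lid where they stand.

Things in the scene. Friction and masses are not known exactly. Their poses are not given: they have to be found in the camera images.
- dock: Dock of the dispenser, screwed down: steel plate 300 x 160 x 10 mm on the counter. Origin: centre of the plate's underside. +x: the way the head slides in and the bolt is drawn; z up. Two aluminium rails along x, 20 mm high, guide the head with 1 mm of play each side. The cam's axis stands at x = +90 mm, y = 0.
- stop_line (a point): Mean place of the stops, on the dock at x = 33, z = 36 mm. Two black rubber stops (18 mm wide, at y = +-34 mm, top 52 mm above the counter) face the head; its front face comes to rest on them. On each dispenser they are set anywhere within 3 mm of this point along x, which this point does not show. They are stiffly sprung, 8 N/mm.
- head: Loose dosing head, about 0.5 kg, in the dock's rails: black block 100 (x) x 90 (y) x 46 mm (z), origin at the centre of its underside, +x its front. A steel knob sticks out 22 mm behind. From its front sticks a brass bolt, 38 mm, whose upturned round end is 8 mm across. At the start the front is 26 to 54 mm short of the stops. It slides with under 7 N (a bit more where it rubs on a rail); 9 to 15 N brings it onto the stops.
- fin (a point): Grip point of the head's upright aluminium fin: 14 mm thick along the head's x, 50 mm wide along y, 34 mm high above the block's top; this point lies in its middle, 14 mm below its top edge and 20 mm above the block's top.
- bolt_head (a point): Point on the upright axis of the bolt's upturned end, 40 mm above the counter, 82 mm ahead of the head's origin (32 mm ahead of its front face). It must come within 31 mm of the cam's axis (seen from above) to be inside the mouth; short of that the cam's nose jams on it.
- cam: Cam: red disc, 84 mm across, 10 mm thick, top 45 mm above the counter, turning on an upright axis, with a black wing handle on top. Origin on the axis at the height of the dock plate's top; its x axis runs along the wing. Turned clockwise seen from above, its hook passes outside the bolt's upturned end and draws it 3.2 mm nearer to the axis per radian. It stays where it is left.
- cam_mouth (a point): Middle of the gap in the red disc's rim (about 1.7 rad wide) where the bolt's end enters the spiral slot; at the start it faces the head to within 1 rad. The turn runs light until the head is on its stops, then grows heavy; it is tight 1.6 to 4.1 rad from the start, depending on the stops.
- cam_grip (a point): Grip point of the wing handle, on the cam's axis. The wing is 76 mm long, 14 mm thick and 32 mm high; this point lies 14 mm below its top and 31 mm above the red disc's top. Felt as a push square to the wing 36 mm from the axis: about 2 N running free, climbing some 3 N per 0.1 rad once the stops bear, 11 to 18 N (0.4 to 0.65 N m) when properly tight; beyond 0.75 N m it is forced.
- mug: Bystander: white mug, 72 mm across, 62 mm high, origin at the centre of its underside. Leave it alone.
- jam: Bystander: amber jam jar with a yellow cap, 52 mm across, 55 mm high, origin at the centre of its underside. Leave it alone.
- lid: Bystander: steel hopper lid with a knob, 100 mm across, 34 mm high, origin at the centre of its underside. Leave it alone.
There are look-alikes about, which are no part of the job. Leave any pink or purple look-alike of the head alone.

How it is judged:
By the outcome, as a careful person would: the job done as asked, in the order asked, and still so for the second after the job is handed in, with the robot touching nothing.
It also fails if it takes over 61 s, if anything falls off the work surface, if the arm or the gripper's body presses on something with over 40 N, if the wrist force passes 120 N, or if a joint passes its speed limit or range.

## Robot

A 7-joint arm with a two-finger parallel gripper is mounted at the origin on the work surface. World frame = base frame: x ahead of the robot, y to its left, z up, the work surface at z = 0. Lengths are in m, angles in rad, forces in N, time in s.
With the tool pointing down it reaches from about 0.4 to 0.85 m from the base axis. Payload 10.4 kg.
Tool frame: the origin (TCP) lies midway between the tips of the shut fingers; the grasp point (between the pads) lies 19 mm behind it; z points along the fingers, y is the line along which they close (so a half turn about z gives the same grasp; the last joint's range is limited). The gripper opens to 85 mm and grips with 20 to 120 N. Pads are 22 mm wide; open, the fingers measure 114 mm over their backs; the gripper's body (76 mm by 85 mm) begins 54 mm behind the grasp point. The pads swing forward as they close: fully open they stand 13 mm farther back than shut.
Start: joints at [1.253, 0.332, -0.065, 1.46, 0.022, 1.35, -0.088], TCP at [0.182, -0.598, 0.231] pointing down, gripper open.
Joint ranges: [-2.6, 2.6], [-0.5, 2.12], [-1.47, 1.34], [0.16, 2.42], [-1.27, 4.41], [0.06, 2.06], [-2.6, 2.6]. Speed limits (rad/s): [2.22, 2.22, 2.79, 2.79, 3.14, 3.14, 3.14].

## Interface

Orientations are given as a unit quaternion [x, y, z, w].
In Python, from workcell import get_obs, camera, camera_params, hand_in gives the robot as it stands.
- The arm moves only by the tool carry_out, never from a script. Its argument "commands" is a list that holds one entry, the list of rows, each a list of 6 numbers: the shift along the tool's x, y, z in units of 40 mm (1.0 is 40 mm), then the turn, a rotation vector about the tool's x, y, z in units of 6 degrees (1.0 is 6 degrees). In form: [[[x, y, z, ax, ay, az], ...]]. A call has 1 to 20 rows; each row shifts and turns the commanded pose from where the row before left it, along the tool's axes as they then stand; what a row does not reach is not made up. A row lasts 1/12 s, in which the tool goes at most 41.7 mm and 7.16 degrees, less where a joint would pass 70% of its speed; a pose out of reach is approached as far as the arm can. A call is refused whole if a number of a shift passes 1 or a number of a turn 1, either way. A call with a gripper value outside its range is refused whole. "hand" is the closure, from -1 (fully open) to 1 (shut), set as the call begins (left out, the last holds). The fingers move at their own pace and stop on an object; "force" is the grip in N (left out, the last holds). Time passes only in rows, so rows that do not move let the fingers close. It gives the time, the measured TCP pose, the force, the opening and the grip force at its end, in the units of the state.
- get_obs(): the state, without advancing time (a new reading comes with each control period).
- camera(name): name is "side" or "top"; returns the picture (384x512x3 uint8, red, green, blue); there is no depth.
- camera_params(name): a dict with "mtx" (3x3 intrinsics, pixels), "k1" (the pictures are not rectified: a ray, as slopes to the right and down, at radius r is drawn at 1 + k1 r^2 times it, then the intrinsics apply), "R" (3x3) and "t" (3): a world point X has camera coordinates R X + t. Camera axes: x right, y down, z forward; pixel columns grow to the right and rows downward; lengths in m; the calibration is good to about 2 mm. A picture is of the moment at which its call begins. camera_params takes no time and is no camera call.
- hand_in(): hands the job in; it is judged then, once.
The state is a dict: "clock": time; "joint_pos": joint angles; "joint_velocities": joint speeds; "tau": joint torques, N m; "position": TCP position; "ee_rot": TCP orientation; "ft_force": force on the tool from outside, world axes, zero at the start; "torque": the same for the moment, N m; "grip_width": opening from 0.0 (shut) to 1.0 (fully open); "grasp_force": force on a finger pad.
Only numpy, scipy, OpenCV 4.12 (cv2) and the standard library are available. Lean on these libraries where they do the work, as an engineer would, in place of code of your own. Each camera call takes 0.05 s, during which the arm holds its last target. There are 200 camera calls.

## Working session

There is one attempt and no reset: what is moved stays moved. The work goes in short steps, Python scripts to look and compute and a tool call to move; the robot and the scene stay as the last step left them, time stands still between calls to the robot, and variables do not carry over. Pictures are saved under pics/ and viewed, at most 10 in all, crops included, and the job is handed in when it is done.

Besides the shell and the picture viewer there is one more tool, called after "Emit:" by a JSON object that holds its "op" and its "data". carry_out: Moves the arm, as the interface text tells. Its arguments: {"type":"object","properties":{"commands":{"type":"array"},"hand":{"type":"number"},"force":{"type":"number"}},"required":["commands"]}

```bash
mkdir -p pics; python3 - <<'E'
from workcell import *
import cv2
o=get_obs();print({k:o[k] for k in('clock','position','ee_rot','grip_width','ft_force')})
for n in('top','side'):
    cv2.imwrite(f'pics/{n}0.png',camera(n)[:,:,::-1]);print(n,camera_params(n))
E
```

```text
{'clock': 0.0, 'position': array([ 0.18147433, -0.59766841,  0.23050424]), 'ee_rot': array([ 9.89155898e-01,  1.46867520e-01, -1.45864497e-04, -7.21505082e-04]), 'grip_width': 0.9962160959670412, 'ft_force': array([ 0.08696088,  1.26962143, -0.3144153 ])}
top {'mtx': array([[366.98935466,   0.        , 252.55759909],
       [  0.        , 366.98935466, 194.97771733],
       [  0.        ,   0.        ,   1.        ]]), 'k1': -0.04785488824937537, 'R': array([[-2.24633946e-02, -9.99747194e-01,  9.71840666e-04],
       [-9.85823201e-01,  2.19888381e-02, -1.66340335e-01],
       [ 1.66276914e-01, -4.69463166e-03, -9.86067923e-01]]), 't': array([-0.05584319,  0.53089378,  1.00913587])}
side {'mtx': array([[367.02264041,   0.        , 256.6692708 ],
       [  0.        , 367.02264041, 184.88786224],
       [  0.        ,   0.        ,   1.        ]]), 'k1': -0.08287655758855822, 'R': array([[-0.87452219, -0.48462486, -0.01869962],
       [-0.30900267,  0.58649483, -0.74869297],
       [ 0.37380246, -0.64897039, -0.66265312]]), 't': array([0.42412009, 0.26172144, 0.65362043])}
```

View pics/top0.png

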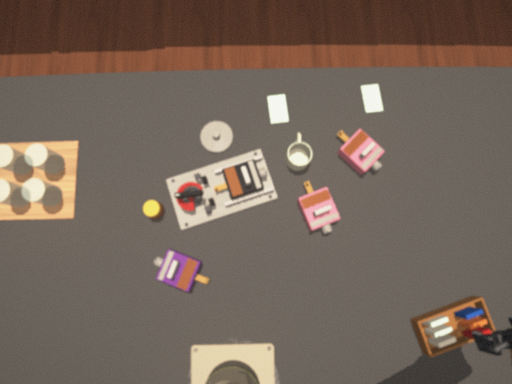

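View pics/side0.png

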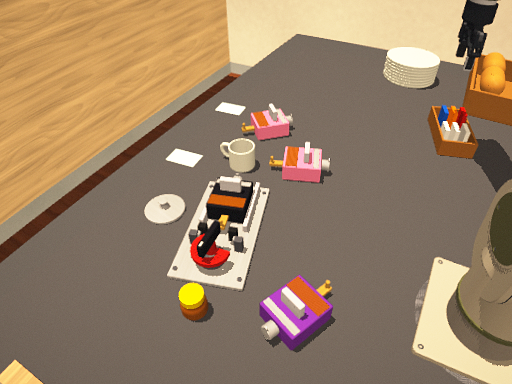

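The real head is the black block in the dock at top (243,180). The look-alikes are pink (361,152), pink (319,210) and purple (180,270). I'll check the choice with one close crop from both cameras.

```bash
python3 - <<'E'
import cv2,numpy as np
a=cv2.imread('pics/top0.png')[145:233,160:282]; b=cv2.imread('pics/side0.png')[170:290,168:278]
a=cv2.resize(a,None,fx=3.6,fy=3.6,interpolation=cv2.INTER_CUBIC)
b=cv2.resize(b,None,fx=3.2,fy=3.2,interpolation=cv2.INTER_CUBIC)
c=np.zeros((400,800,3),np.uint8);c[:a.shape[0],:a.shape[1]]=a;c[:b.shape[0],445:445+b.shape[1]]=b
cv2.imwrite('pics/crop0.png',c)
E
cat > h.py <<'E'
import numpy as np,cv2
from scipy.optimize import least_squares
from scipy.spatial.transform import Rotation as Ro
from workcell import *
def proj(n,X):
    p=camera_params(n);c=np.atleast_2d(X)@p['R'].T+p['t'];s=c[:,:2]/c[:,2:]
    s=s*(1+p['k1']*(s**2).sum(1,keepdims=True));return s@p['mtx'][:2,:2].T+p['mtx'][:2,2]
def at(n,uv,z):
    "world point at height z seen at pixel uv"
    return np.r_[least_squares(lambda q:(proj(n,[q[0],q[1],z])[0]-uv),[.5,0.1]).x,z]
def tri(a,b):
    r=least_squares(lambda q:np.r_[proj('top',q)[0]-a,proj('side',q)[0]-b],[.5,.1,.05]);return r.x,r.cost
E
```

```text
(no output)
```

View pics/crop0.png

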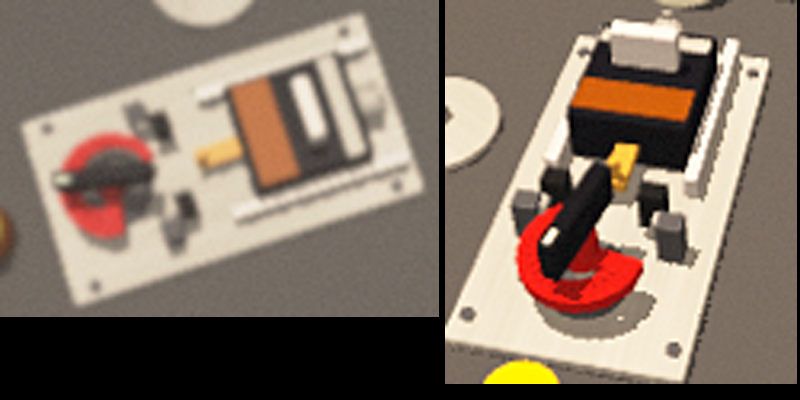

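The crop confirms the black block with orange stripe, upright fin and brass bolt pointing at the red cam. Next: dock corners, fin top, wing ends.

```bash
python3 - <<'E'
from h import *
T=lambda u,v:np.array([u/3.6+160-.36,v/3.6+145-.36])
S=lambda u,v:np.array([(u-445)/3.2+168-.34,v/3.2+170-.34])
cor=[(22,125),(362,13),(424,190),(78,305)]
P=np.array([at('top',T(*c),.01) for c in cor]);print(P.round(4))
print('sides',[np.linalg.norm(P[i]-P[i-1]).round(4) for i in range(4)])
# local corners: head end is -x ; cam end +x
ctr=P.mean(0);d=(P[0]+P[3]-P[1]-P[2])[:2];yaw=np.arctan2(d[1],d[0])
loc=None
ex=np.array([np.cos(yaw),np.sin(yaw)]);ey=np.array([-ex[1],ex[0]])
print('centre',ctr,'yaw',yaw)
L=lambda p:np.array([(p[:2]-ctr[:2])@ex,(p[:2]-ctr[:2])@ey]).round(4)
for n,p in dict(fintop=at('top',T(309,104),.09),fintop_side=at('side',S(648,37),.09),bolt=at('top',T(203,157),.045),
  wingA=at('top',T(55,181),.09),wingB=at('top',T(153,172),.09),wA_s=at('side',S(545,240),.09),wB_s=at('side',S(603,170),.09),
  axis_red=at('top',T(110,187),.045)).items(): print(n,p.round(4),'dock',L(p))
p0=np.r_[ctr[:2]+.09*ex,.09];print('cam axis pred',p0,proj('top',p0),proj('side',p0))
o=get_obs();R=Ro.from_quat(o['ee_rot']).as_matrix();print('tool x,y',R[:,0],R[:,1])
E
```

```text
[[ 0.5885  0.191   0.01  ]
 [ 0.6785 -0.0943  0.01  ]
 [ 0.5264 -0.1414  0.01  ]
 [ 0.438   0.1428  0.01  ]]
sides [np.float64(0.1581), np.float64(0.2991), np.float64(0.1593), np.float64(0.2976)]
centre [0.55785377 0.02455456 0.01      ] yaw 1.8743257951864736
fintop [ 0.5826 -0.0492  0.09  ] dock [-0.0778 -0.0015]
fintop_side [ 0.5737 -0.0433  0.09  ] dock [-0.0695  0.0051]
bolt [0.5514 0.037  0.045 ] dock [0.0138 0.0024]
wingA [0.5268 0.146  0.09  ] dock [ 0.1252 -0.0066]
wingB [0.5321 0.071  0.09  ] dock [0.052  0.0107]
wA_s [0.5302 0.143  0.09  ] dock [ 0.1213 -0.009 ]
wB_s [0.5309 0.0791 0.09  ] dock [0.0601 0.0094]
axis_red [0.5287 0.1114 0.045 ] dock [0.0916 0.0018]
cam axis pred [0.53095365 0.11044044 0.09      ] [[187.82422502 193.13313979]] [[208.22398343 233.1452465 ]]
tool x,y [ 9.56843567e-01  2.90603467e-01 -1.13797485e-04] [ 0.2906031  -0.95684285 -0.00126095]
```

Emit:
{"op": "carry_out", "data": {"commands": [[[0.68,-0.51,0,0,0,0],[0.68,-0.51,0,0,0,0],[0.68,-0.51,0,0,0,0],[0.68,-0.51,0,0,0,0],[0.68,-0.51,0,0,0,0],[0.68,-0.51,0,0,0,0],[0.68,-0.51,0,0,0,0],[0.68,-0.51,0,0,0,0],[0.68,-0.51,0,0,0,0],[0.68,-0.51,0,0,0,0],[0.68,-0.51,0,0,0,0],[0.68,-0.51,0,0,0,0],[0.68,-0.51,0,0,0,0],[0.68,-0.51,0,0,0,0],[0.68,-0.51,0,0,0,0],[0.68,-0.51,0,0,0,0],[0.68,-0.51,0,0,0,0],[0.68,-0.51,0,0,0,0],[0.68,-0.51,0,0,0,0],[0.68,-0.51,0,0,0,0]]], "hand": -1, "force": 30}}

```text
clock: 1.77
position: [0.5842, -0.0483, 0.231]
ee_rot: [0.989, 0.147, -0.0, 0.0]
ft_force: [1.1, -0.7, 0.0]
grip_width: 1.001
grasp_force: 0.0
```

Emit:
{"op": "carry_out", "data": {"commands": [[[-0.1,-0.06,0.5,0,0,-0.08],[0,0,0.8,0,0,0],[0,0,0.8,0,0,0],[0,0,0.8,0,0,0],[0,0,0.7,0,0,0],[0,0,0.4,0,0,0],[0,0,0.2,0,0,0],[0,0,0,0,0,0],[0,0,0,0,0,0]]]}}

```text
clock: 2.52
position: [0.5794, -0.0484, 0.0639]
ee_rot: [0.989, 0.151, 0.0, -0.0]
ft_force: [-1.0, -0.4, 0.4]
grip_width: 1.0
grasp_force: 0.0
```

```bash
python3 - <<'E'
from h import *
a=camera('top')[:,:,::-1][135:235,160:290];b=camera('side')[:,:,::-1][130:290,160:300]
a=cv2.resize(a,None,fx=3,fy=3,interpolation=cv2.INTER_CUBIC);b=cv2.resize(b,None,fx=2.8,fy=2.8,interpolation=cv2.INTER_CUBIC)
c=np.zeros((460,800,3),np.uint8);c[:a.shape[0],:a.shape[1]]=a;c[:b.shape[0],400:400+b.shape[1]]=b
cv2.imwrite('pics/c1.png',c);o=get_obs();print(o['position'],o['ft_force'])
E
```

```text
[ 0.58006367 -0.04848323  0.06483574] [-0.37443003 -0.18589734  0.68645298]
```

View pics/c1.png

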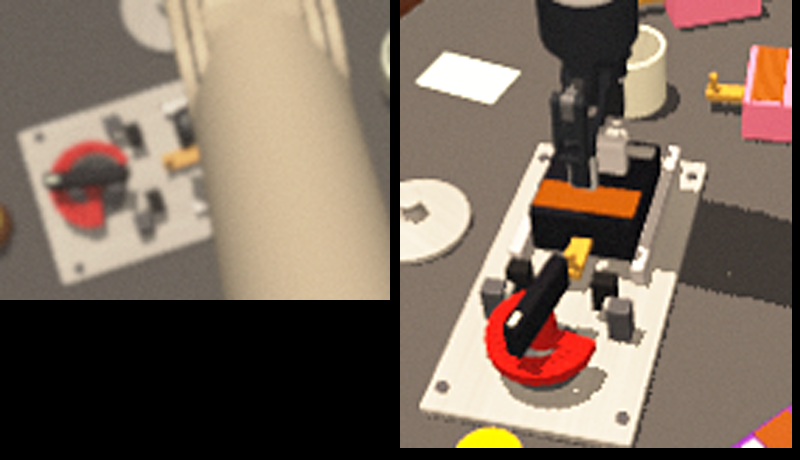

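Fingers straddle the fin along the dock axis, with the front finger at about (583,150) in the crop and the fin just behind it. Closing.

Emit:
{"op": "carry_out", "data": {"commands": [[[0,0,0,0,0,0],[0,0,0,0,0,0],[0,0,0,0,0,0],[0,0,0,0,0,0],[0,0,0,0,0,0],[0,0,0,0,0,0],[0,0,0,0,0,0],[0,0,0,0,0,0],[0,0,0,0,0,0],[0,0,0,0,0,0]]], "hand": 1, "force": 40}}

```text
clock: 3.45
position: [0.5793, -0.0488, 0.0635]
ee_rot: [0.989, 0.151, 0.0, 0.0]
ft_force: [1.9, -3.2, 2.3]
grip_width: 0.157
grasp_force: 44.9
```

```bash
python3 - <<'E'
from h import *
S=lambda u,v:np.array([(u-445)/3.2+168-.34,v/3.2+170-.34])
for c in [(770,60),(683,382),(583,36),(752,72),(673,349),(467,314),(590,50)]: print(c,at('side',S(*c),.01).round(4))
T=lambda u,v:np.array([u/3.6+160-.36,v/3.6+145-.36])
print('bolts top',[at('top',T(*c),.012).round(4) for c in[(47,129),(344,32),(397,187),(95,286)]])
E
```

```text
(770, 60) [ 0.5263 -0.1409  0.01  ]
(683, 382) [0.437  0.1455 0.01  ]
(583, 36) [ 0.6753 -0.0955  0.01  ]
(752, 72) [ 0.5323 -0.1218  0.01  ]
(673, 349) [0.4547 0.1279 0.01  ]
(467, 314) [0.5862 0.1692 0.01  ]
(590, 50) [ 0.6604 -0.0838  0.01  ]
bolts top [array([0.5842, 0.1696, 0.012 ]), array([ 0.6617, -0.0787,  0.012 ]), array([ 0.529 , -0.1191,  0.012 ]), array([0.453 , 0.1287, 0.012 ])]
```

Emit:
{"op": "carry_out", "data": {"commands": [[[0,-0.11,0,0,0,0],[0,-0.11,0,0,0,0],[0,-0.11,0,0,0,0],[0,-0.11,0,0,0,0],[0,-0.11,0,0,0,0],[0,-0.11,0,0,0,0]]]}}

```text
clock: 3.95
position: [0.5714, -0.0235, 0.0635]
ee_rot: [0.989, 0.151, 0.0, 0.0]
ft_force: [1.9, -5.4, 3.6]
grip_width: 0.157
grasp_force: 45.1
```

```bash
python3 - <<'E'
from h import *
b=camera('side')[:,:,::-1][180:285,180:280];cv2.imwrite('pics/c2.png',cv2.resize(b,None,fx=5,fy=5,interpolation=cv2.INTER_CUBIC))
o=get_obs();print(o['position'],o['ft_force'],o['torque'])
E
```

```text
[ 0.57102036 -0.02227476  0.06346132] [ 0.82032263 -3.59014581  2.10542114] [-0.75926993 -0.19192709 -0.05567796]
```

View pics/c2.png

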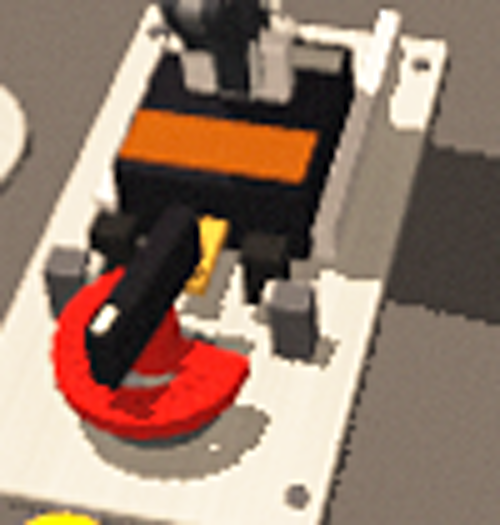

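The bolt end (about (195,285) in the crop) heads into the open gap beside the wing. Red disc ends show at (125,270) and (245,360). Pushing on gently.

Emit:
{"op": "carry_out", "data": {"commands": [[[0,-0.06,0,0,0,0],[0,-0.06,0,0,0,0],[0,-0.06,0,0,0,0],[0,-0.06,0,0,0,0],[0,-0.06,0,0,0,0],[0,0,0,0,0,0]]]}}

```text
clock: 4.5
position: [0.5677, -0.0118, 0.0635]
ee_rot: [0.989, 0.151, 0.0, 0.0]
ft_force: [2.1, -2.7, 2.3]
grip_width: 0.155
grasp_force: 45.0
```

Emit:
{"op": "carry_out", "data": {"commands": [[[0,-0.05,0,0,0,0],[0,-0.05,0,0,0,0],[0,-0.05,0,0,0,0],[0,0,0,0,0,0]]]}}

```text
clock: 4.83
position: [0.566, -0.0062, 0.0635]
ee_rot: [0.989, 0.151, 0.0, 0.0]
ft_force: [1.5, -3.5, 2.7]
grip_width: 0.155
grasp_force: 45.0
```

Emit:
{"op": "carry_out", "data": {"commands": [[[0,-0.03,0,0,0,0],[0,-0.03,0,0,0,0],[0,0,0,0,0,0]]]}}

```text
clock: 5.08
position: [0.5653, -0.0042, 0.0635]
ee_rot: [0.989, 0.151, 0.0, 0.0]
ft_force: [1.7, -5.0, 2.9]
grip_width: 0.156
grasp_force: 45.1
```

Emit:
{"op": "carry_out", "data": {"commands": [[[0,-0.03,0,0,0,0],[0,-0.03,0,0,0,0],[0,0,0,0,0,0]]]}}

```text
clock: 5.33
position: [0.5647, -0.0023, 0.0635]
ee_rot: [0.989, 0.151, 0.0, 0.001]
ft_force: [2.4, -5.9, 2.0]
grip_width: 0.157
grasp_force: 45.1
```

Emit:
{"op": "carry_out", "data": {"commands": [[[0,-0.03,0,0,0,0],[0,-0.03,0,0,0,0],[0,0,0,0,0,0]]]}}

```text
clock: 5.58
position: [0.5645, -0.0016, 0.0636]
ee_rot: [0.989, 0.15, 0.001, 0.001]
ft_force: [4.2, -10.7, 2.5]
grip_width: 0.151
grasp_force: 45.1
```

Emit:
{"op": "carry_out", "data": {"commands": [[[0,-0.02,0,0,0,0],[0,0,0,0,0,0]]]}}

```text
clock: 5.75
position: [0.5644, -0.0014, 0.0637]
ee_rot: [0.989, 0.15, 0.001, 0.002]
ft_force: [4.5, -11.2, 3.0]
grip_width: 0.153
grasp_force: 45.2
```

```bash
python3 - <<'E'
from h import *
b=camera('side')[:,:,::-1][180:285,180:280];a=camera('top')[:,:,::-1][150:230,165:235]
b=cv2.resize(b,None,fx=4.4,fy=4.4,interpolation=cv2.INTER_CUBIC);a=cv2.resize(a,None,fx=5,fy=5,interpolation=cv2.INTER_CUBIC)
c=np.zeros((470,800,3),np.uint8);c[:400,:350]=a;c[:b.shape[0],355:355+b.shape[1]]=b
cv2.imwrite('pics/c3.png',c)
E
```

```text
(no output)
```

View pics/c3.png

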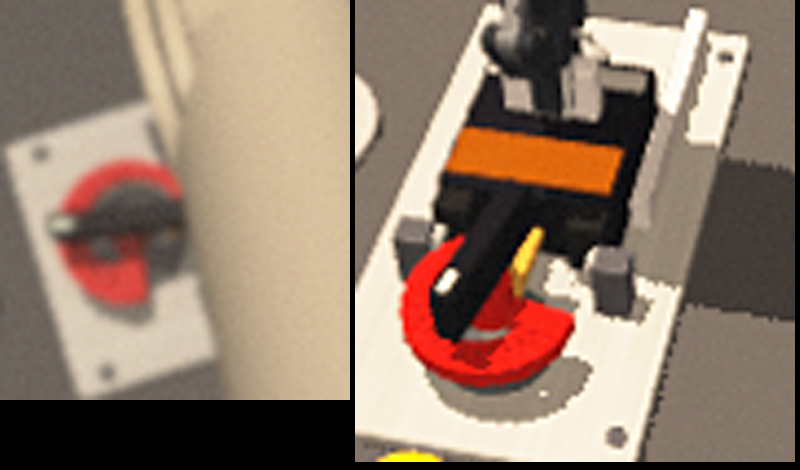

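Head front sits against the stops (12 N) and the bolt end stands in the mouth, at about (522,270) in the right crop. Releasing and lifting.

Emit:
{"op": "carry_out", "data": {"commands": [[[0,0,0,0,0,0],[0,0,0,0,0,0],[0,0,0,0,0,0],[0,0,0,0,0,0],[0,0,0,0,0,0],[0,0,0,0,0,0],[0,0,-0.5,0,0,0],[0,0,-0.7,0,0,0],[0,0,-0.7,0,0,0],[0,0,-0.4,0,0,0],[0,0,0,0,0,0]]], "hand": -1}}

```text
clock: 6.77
position: [0.5654, 0.002, 0.1593]
ee_rot: [0.989, 0.151, 0.003, 0.001]
ft_force: [-0.2, -0.1, -0.8]
grip_width: 0.999
grasp_force: 0.0
```

Emit:
{"op": "carry_out", "data": {"commands": [[[0,-0.4,0,0,0,0],[0,-0.7,0,0,0,0],[0.03,-0.7,0,0,0,0],[0,-0.7,0,0,0,0],[0,-0.4,0,0,0,0],[0,0,0,0,0,-1],[0,0,0,0,0,-1],[0,0,0,0,0,-1],[0,0,0,0,0,-1],[0,0,0,0,0,-1],[0,0,0,0,0,-1],[0,0,0,0,0,-1],[0,0,0,0,0,-1],[0,0,0,0,0,-1],[0,0,0,0,0,-1],[0,0,0,0,0,-1],[0,0,0,0,0,-1],[0,0,0,0,0,-0.5],[0,0,0,0,0,0],[0,0,0,0,0,0]]]}}

```text
clock: 8.43
position: [0.5297, 0.1126, 0.1548]
ee_rot: [0.693, 0.721, -0.0, -0.0]
ft_force: [0.0, -0.6, -0.3]
grip_width: 1.002
grasp_force: 0.0
```

```bash
python3 - <<'E'
from h import *
o=get_obs();print(o['position'],o['ft_force'],o['torque'],o['joint_pos'])
R=Ro.from_quat(o['ee_rot']).as_matrix();print('tooly deg',np.degrees(np.arctan2(R[1,1],R[0,1])),R[:,0],R[:,2])
d=np.array([.5308,.1105,.06])-o['position'];print('shift units',R.T@d/.04)
E
```

```text
[0.52967829 0.11258503 0.15481767] [ 0.0107284  -0.56864289 -0.30515617] [ 0.01976692  0.01873843 -0.01199604] [ 0.42626004  0.31605708 -0.83994374  1.74580061  0.25135014  1.19259122
 -0.44365213]
tooly deg 2.2576654578376134 [-3.93934424e-02  9.99223774e-01  8.36276478e-05] [-6.87124466e-04  5.66033668e-05 -9.99999762e-01]
shift units [-0.05338827  0.02758981  2.37041897]
```

Emit:
{"op": "carry_out", "data": {"commands": [[[-0.05,0.03,0.3,0,0,0],[0,0,0.6,0,0,0],[0,0,0.6,0,0,0],[0,0,0.5,0,0,0],[0,0,0.27,0,0,0],[0,0,0.1,0,0,0],[0,0,0,0,0,0]]]}}

```text
clock: 9.02
position: [0.5308, 0.1107, 0.0596]
ee_rot: [0.692, 0.721, -0.001, -0.001]
ft_force: [0.3, -0.3, 0.0]
grip_width: 1.001
grasp_force: 0.0
```

Emit:
{"op": "carry_out", "data": {"commands": [[[0,0,0,0,0,0],[0,0,0,0,0,0],[0,0,0,0,0,0],[0,0,0,0,0,0],[0,0,0,0,0,0],[0,0,0,0,0,0],[0,0,0,0,0,0],[0,0,0,0,0,0],[0,0,0,0,0,0],[0,0,0,0,0,0]]], "hand": 1, "force": 60}}

```text
clock: 9.85
position: [0.5323, 0.1108, 0.0615]
ee_rot: [0.692, 0.722, 0.001, 0.001]
ft_force: [1.1, 0.0, 5.1]
grip_width: 0.152
grasp_force: 64.4
```

```bash
cat > s.py <<'E'
from h import *
o=get_obs();R=Ro.from_quat(o['ee_rot']).as_matrix()
print(o['clock'],o['position'].round(4),'F',o['ft_force'].round(1),'tool',(R.T@o['ft_force']).round(1),'M',o['torque'].round(3),'tooly',np.degrees(np.arctan2(R[1,1],R[0,1])).round(2),'tilt',R[:2,2].round(4),'j',o['joint_pos'].round(2),'w',round(o['grip_width'],3))
E
python3 s.py
```

```text
9.85 [0.5323 0.1108 0.0615] F [1.1 0.  5.1] tool [ 0.   1.1 -5.1] M [-0.098 -0.138  0.04 ] tooly 2.36 tilt [0.0024 0.0001] j [ 0.38  0.43 -0.79  1.83  0.36  1.02 -0.52] w 0.152
```

Emit:
{"op": "carry_out", "data": {"commands": [[[0,0,0,0,0,0.6],[0,0,0,0,0,0.6],[0,0,0,0,0,0.6],[0,0,0,0,0,0.6],[0,0,0,0,0,0.6],[0,0,0,0,0,0]]]}}

```text
clock: 10.35
position: [0.532, 0.1108, 0.0615]
ee_rot: [0.798, 0.603, 0.001, 0.001]
ft_force: [-1.3, -1.3, 6.8]
grip_width: 0.151
grasp_force: 64.5
```

```bash
python3 s.py
```

```text
10.35 [0.532  0.1108 0.0615] F [-1.3 -1.3  6.8] tool [-1.6 -0.9 -6.8] M [-0.223  0.25  -0.095] tooly -15.87 tilt [ 0.0018 -0.0002] j [ 0.33  0.41 -0.73  1.83  0.32  1.02 -0.81] w 0.151
```

Emit:
{"op": "carry_out", "data": {"commands": [[[0,0,0,0,0,0.7],[0,0,0,0,0,0.7],[0,0,0,0,0,0.7],[0,0,0,0,0,0.7],[0,0,0,0,0,0.7],[0,0,0,0,0,0.7],[0,0,0,0,0,0.7],[0,0,0,0,0,0]]]}}

```text
clock: 11.02
position: [0.5315, 0.111, 0.0615]
ee_rot: [0.925, 0.38, 0.0, 0.0]
ft_force: [-3.5, -0.7, 9.1]
grip_width: 0.154
grasp_force: 64.8
```

```bash
python3 s.py
```

```text
11.0167 [0.5315 0.111  0.0615] F [-3.5 -0.7  9.1] tool [-3.  -1.9 -9.1] M [-0.095  0.708 -0.013] tooly -45.29 tilt [ 0.001  -0.0001] j [ 0.25  0.39 -0.64  1.84  0.27  1.   -1.29] w 0.154
```

Emit:
{"op": "carry_out", "data": {"commands": [[[0,0,0,0,0,0.7],[0,0,0,0,0,0.7],[0,0,0,0,0,0.7],[0,0,0,0,0,0.7],[0,0,0,0,0,0.7],[0,0,0,0,0,0.7],[0,0,0,0,0,0]]]}}

```text
clock: 11.6
position: [0.5313, 0.1115, 0.0615]
ee_rot: [0.986, 0.17, 0.0, -0.0]
ft_force: [-3.6, 0.2, 9.1]
grip_width: 0.151
grasp_force: 64.9
```

```bash
python3 s.py
```

```text
11.6 [0.5313 0.1115 0.0615] F [-3.6  0.2  9.1] tool [-3.3 -1.4 -9.1] M [ 0.121  0.922 -0.05 ] tooly -70.46 tilt [0.0006 0.0003] j [ 0.19  0.37 -0.56  1.84  0.23  0.99 -1.7 ] w 0.151
```

Emit:
{"op": "carry_out", "data": {"commands": [[[0,0,0,0,0,0.6],[0,0,0,0,0,0.6],[0,0,0,0,0,0.6],[0,0,0,0,0,0.6],[0,0,0,0,0,0]]]}}

```text
clock: 12.02
position: [0.5313, 0.1116, 0.0615]
ee_rot: [0.999, 0.045, 0.0, -0.0]
ft_force: [-4.7, 1.7, 8.9]
grip_width: 0.153
grasp_force: 64.9
```

```bash
python3 s.py
```

```text
12.0167 [0.5313 0.1116 0.0615] F [-4.7  1.7  8.9] tool [-4.5 -2.2 -8.9] M [ 0.193  0.981 -0.028] tooly -84.8 tilt [0.0006 0.0005] j [ 0.16  0.37 -0.52  1.84  0.21  0.99 -1.93] w 0.153
```

Emit:
{"op": "carry_out", "data": {"commands": [[[0,0,0,0,0,0.5],[0,0,0,0,0,0.5],[0,0,0,0,0,0.5],[0,0,0,0,0,0.5],[0,0,0,0,0,0]]]}}

```text
clock: 12.43
position: [0.5313, 0.1119, 0.0615]
ee_rot: [0.998, -0.059, 0.0, -0.0]
ft_force: [-3.6, 1.3, 9.2]
grip_width: 0.156
grasp_force: 65.0
```

```bash
python3 s.py
```

```text
12.4333 [0.5313 0.1119 0.0615] F [-3.6  1.3  9.2] tool [-3.7 -0.9 -9.2] M [ 0.338  0.893 -0.   ] tooly -96.74 tilt [0.0007 0.0007] j [ 0.13  0.36 -0.49  1.84  0.2   0.99 -2.13] w 0.156
```

Emit:
{"op": "carry_out", "data": {"commands": [[[0,0,0,0,0,0.5],[0,0,0,0,0,0.5],[0,0,0,0,0,0.5],[0,0,0,0,0,0.5],[0,0,0,0,0,0]]]}}

```text
clock: 12.85
position: [0.5314, 0.112, 0.0615]
ee_rot: [0.987, -0.163, 0.0, -0.001]
ft_force: [-3.2, 2.2, 8.5]
grip_width: 0.152
grasp_force: 64.9
```

```bash
python3 s.py
```

```text
12.85 [0.5314 0.112  0.0615] F [-3.2  2.2  8.5] tool [-3.7 -1.1 -8.5] M [0.452 0.794 0.112] tooly -108.72 tilt [0.0009 0.0009] j [ 0.1   0.35 -0.45  1.84  0.18  0.98 -2.33] w 0.152
```

Emit:
{"op": "carry_out", "data": {"commands": [[[0,0,0,0,0,0.4],[0,0,0,0,0,0.4],[0,0,0,0,0,0]]]}}

```text
clock: 13.1
position: [0.5314, 0.1121, 0.0615]
ee_rot: [0.979, -0.203, 0.0, -0.001]
ft_force: [-3.5, 1.9, 7.7]
grip_width: 0.152
grasp_force: 64.6
```

```bash
python3 s.py
```

```text
13.1 [0.5314 0.1121 0.0615] F [-3.5  1.9  7.7] tool [-3.9 -0.4 -7.7] M [0.482 0.812 0.249] tooly -113.46 tilt [0.001 0.001] j [ 0.09  0.35 -0.44  1.84  0.18  0.98 -2.41] w 0.152
```

Emit:
{"op": "carry_out", "data": {"commands": [[[0,0,0,0,0,0.4],[0,0,0,0,0,0.4],[0,0,0,0,0,0]]]}}

```text
clock: 13.35
position: [0.5314, 0.1122, 0.0615]
ee_rot: [0.97, -0.244, 0.0, -0.001]
ft_force: [-3.1, 3.8, 8.4]
grip_width: 0.149
grasp_force: 64.4
```

```bash
python3 s.py
```

```text
13.35 [0.5314 0.1122 0.0615] F [-3.1  3.8  8.4] tool [-4.6 -1.9 -8.4] M [0.571 0.738 0.186] tooly -118.27 tilt [0.0011 0.0011] j [ 0.07  0.35 -0.43  1.84  0.17  0.98 -2.49] w 0.149
```

Emit:
{"op": "carry_out", "data": {"commands": [[[0,0,0,0,0,0],[0,0,0,0,0,0],[0,0,0,0,0,0],[0,0,0,0,0,0],[0,0,0,0,0,0],[0,0,0,0,0,0],[0,0,-0.4,0,0,0],[0,0,-0.7,0,0,0],[0,0,-0.4,0,0,0],[0,0,0,0,0,-0.5],[0,0,0,0,0,-1],[0,0,0,0,0,-1],[0,0,0,0,0,-1],[0,0,0,0,0,-1],[0,0,0,0,0,-1],[0,0,0,0,0,-1],[0,0,0,0,0,-1],[0,0,0,0,0,-1],[0,0,0,0,0,-1]]], "hand": -1}}

```text
clock: 14.93
position: [0.5312, 0.1106, 0.1205]
ee_rot: [0.968, 0.251, -0.0, 0.0]
ft_force: [-0.1, -0.2, -1.1]
grip_width: 0.998
grasp_force: 0.0
```

Emit:
{"op": "carry_out", "data": {"commands": [[[0,0,0,0,0,-1],[0,0,0,0,0,-1],[0,0,0,0,0,-1],[0,0,0,0,0,-1],[0,0,0,0,0,-1],[0,0,0,0,0,-1],[0,0,0,0,0,-1],[0,0,0,0,0,-1],[0,0,0,0,0,-1],[0,0,0,0,0,-1],[0,0,0,0,0,-1],[0,0,0,0,0,-1],[0,0,0,0,0,-1],[0,0,0,0,0,-1],[0,0,0,0,0,-1],[0,0,0,0,0,-1],[0,0,0,0,0,-1],[0,0,0,0,0,-1],[0,0,0,0,0,-1],[0,0,0,0,0,-1]]]}}

```text
clock: 16.6
position: [0.5312, 0.1105, 0.1205]
ee_rot: [0.267, 0.964, -0.0, 0.0]
ft_force: [0.0, -0.2, 0.3]
grip_width: 1.002
grasp_force: 0.0
```

```bash
python3 s.py; python3 - <<'E'
from h import *
m=[]
for n in('top','side','side','side'):
    im=camera(n);m.append(get_obs()['torque'][2])
    if n=='top': a=im[150:230,160:240]
b=im[180:285,180:280]
print('Mz air',np.round(m,3))
c=np.zeros((470,800,3),np.uint8);c[:360,:360]=cv2.resize(a,(360,360),interpolation=cv2.INTER_CUBIC)[:,:,::-1]
c[:462,360:800]=cv2.resize(b,None,fx=4.4,fy=4.4,interpolation=cv2.INTER_CUBIC)[:,:,::-1]
cv2.imwrite('pics/c4.png',c)
E
```

```text
16.6 [0.5312 0.1105 0.1205] F [ 0.  -0.2  0.3] tool [-0.1 -0.1 -0.3] M [-0.032  0.026 -0.046] tooly 59.06 tilt [-0.     -0.0002] j [ 0.47  0.38 -0.91  1.78  0.33  1.14  0.49] w 1.002
Mz air [ 0.016 -0.058  0.014 -0.023]
```

View pics/c4.png

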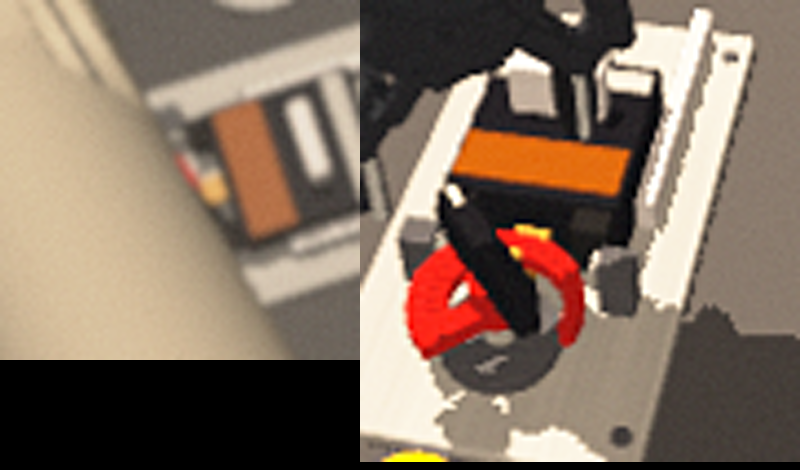

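The side crop shows the cam's hook has swept over the bolt: the brass is enclosed by red at (515,250), with the wing from (455,195) to (520,330). Regrasping with j7 at 0.49.

Emit:
{"op": "carry_out", "data": {"commands": [[[0,0,0.4,0,0,-0.4],[0,0,0.6,0,0,0],[0,0,0.35,0,0,0],[0,0,0.1,0,0,0],[0,0,0,0,0,0]]]}}

```text
clock: 17.22
position: [0.5305, 0.1106, 0.0616]
ee_rot: [0.25, 0.968, -0.0, -0.001]
ft_force: [-0.1, 0.5, -0.3]
grip_width: 1.0
grasp_force: 0.0
```

Emit:
{"op": "carry_out", "data": {"commands": [[[0,0,0,0,0,0],[0,0,0,0,0,0],[0,0,0,0,0,0],[0,0,0,0,0,0],[0,0,0,0,0,0],[0,0,0,0,0,0],[0,0,0,0,0,0],[0,0,0,0,0,0],[0,0,0,0,0,0],[0,0,0,0,0,0]]], "hand": 1, "force": 80}}

```text
clock: 18.05
position: [0.532, 0.1117, 0.0632]
ee_rot: [0.249, 0.969, 0.001, 0.001]
ft_force: [4.1, 3.5, 0.1]
grip_width: 0.15
grasp_force: 79.3
```

```bash
cat >> s.py <<'E'
m=[]
for i in range(4): camera('top');m.append(get_obs()['torque'][2])
print('Mz mean',np.mean(m).round(3))
E
python3 s.py
```

```text
18.05 [0.532  0.1117 0.0632] F [4.1 3.5 0.1] tool [-1.9  5.1 -0.1] M [ 0.629 -0.455  0.172] tooly 61.21 tilt [0.0021 0.0014] j [ 0.44  0.46 -0.87  1.83  0.4   1.04  0.48] w 0.15
Mz mean 0.13
```

Emit:
{"op": "carry_out", "data": {"commands": [[[0,0.03,0,0,0,0.4],[0,0,0,0,0,0.4],[0,0,0,0,0,0.2],[0,0,0,0,0,0]]]}}

```text
clock: 18.58
position: [0.5322, 0.1118, 0.0632]
ee_rot: [0.299, 0.954, -0.0, 0.001]
ft_force: [0.2, -0.1, 5.6]
grip_width: 0.151
grasp_force: 80.4
```

```bash
python3 s.py
```

```text
18.5833 [0.5322 0.1118 0.0632] F [ 0.2 -0.1  5.6] tool [-0.3  0.1 -5.6] M [-0.139  0.296  0.516] tooly 55.15 tilt [ 0.0011 -0.0006] j [ 0.42  0.45 -0.85  1.82  0.39  1.04  0.38] w 0.151
Mz mean 0.456
```

Emit:
{"op": "carry_out", "data": {"commands": [[[0,0,0,0,0,0.4],[0,0,0,0,0,0.4],[0,0,0,0,0,0]]]}}

```text
clock: 19.03
position: [0.5322, 0.1118, 0.0632]
ee_rot: [0.34, 0.941, -0.0, 0.001]
ft_force: [-0.3, 0.5, 5.7]
grip_width: 0.15
grasp_force: 80.3
```

```bash
python3 s.py
```

```text
19.0333 [0.5322 0.1118 0.0632] F [-0.3  0.5  5.7] tool [ 0.5  0.2 -5.7] M [-0.129  0.247  0.463] tooly 50.28 tilt [ 0.001  -0.0005] j [ 0.41  0.45 -0.84  1.82  0.38  1.04  0.3 ] w 0.15
Mz mean 0.349
```

Emit:
{"op": "carry_out", "data": {"commands": [[[0,0,0,0,0,0.2],[0,0,0,0,0,0.2],[0,0,0,0,0,0],[0,0,0,0,0,0]]]}}

```text
clock: 19.57
position: [0.5322, 0.1118, 0.0632]
ee_rot: [0.358, 0.934, -0.0, 0.001]
ft_force: [-0.2, -0.1, 5.1]
grip_width: 0.149
grasp_force: 80.4
```

```bash
sed -i "s/^for i in range(4).*/for i in range(8): camera('top');m.append(get_obs()['torque'][2])\nprint(np.round(m,2))/" s.py; python3 s.py
```

```text
19.5667 [0.5322 0.1118 0.0632] F [-0.2 -0.1  5.1] tool [ 0.1 -0.2 -5.1] M [-0.11   0.321  0.443] tooly 48.02 tilt [ 0.001  -0.0005] j [ 0.4   0.44 -0.83  1.83  0.38  1.04  0.26] w 0.149
[0.5  0.45 0.45 0.5  0.45 0.52 0.46 0.49]
Mz mean 0.479
```

Emit:
{"op": "carry_out", "data": {"commands": [[[0,0,0,0,0,0.2],[0,0,0,0,0,0.15],[0,0,0,0,0,0],[0,0,0,0,0,0]]]}}

```text
clock: 20.3
position: [0.5322, 0.1118, 0.0632]
ee_rot: [0.375, 0.927, -0.0, 0.001]
ft_force: [-0.3, -0.0, 5.3]
grip_width: 0.15
grasp_force: 80.5
```

```bash
python3 s.py
```

```text
20.3 [0.5322 0.1118 0.0632] F [-0.3 -0.   5.3] tool [ 0.2 -0.2 -5.3] M [-0.126  0.328  0.573] tooly 45.93 tilt [ 0.001  -0.0004] j [ 0.4   0.44 -0.82  1.83  0.37  1.03  0.23] w 0.15
[0.56 0.59 0.57 0.56 0.57 0.58 0.57 0.56]
Mz mean 0.569
```

0.57 N m and steady, within the tight band. Letting go and lifting clear.

Emit:
{"op": "carry_out", "data": {"commands": [[[0,0,0,0,0,0],[0,0,0,0,0,0],[0,0,0,0,0,0],[0,0,0,0,0,0],[0,0,0,0,0,0],[0,0,0,0,0,0],[0,0,0,0,0,0],[0,0,-0.4,0,0,0],[0,0,-0.7,0,0,0],[0,0,-0.8,0,0,0],[0,0,-0.8,0,0,0],[0,0,-0.5,0,0,0],[0,0,0,0,0,0],[0,0,0,0,0,0]]], "hand": -1}}

```text
clock: 21.87
position: [0.5324, 0.1118, 0.1914]
ee_rot: [0.376, 0.927, 0.0, 0.001]
ft_force: [-0.1, -0.4, -0.6]
grip_width: 0.995
grasp_force: 0.0
```

```bash
python3 - <<'E'
from h import *
b=camera('side')[:,:,::-1][120:325,130:330];cv2.imwrite('pics/c5.png',cv2.resize(b,None,fx=2.9,fy=2.9,interpolation=cv2.INTER_CUBIC))
E
```

```text
(no output)
```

View pics/c5.png

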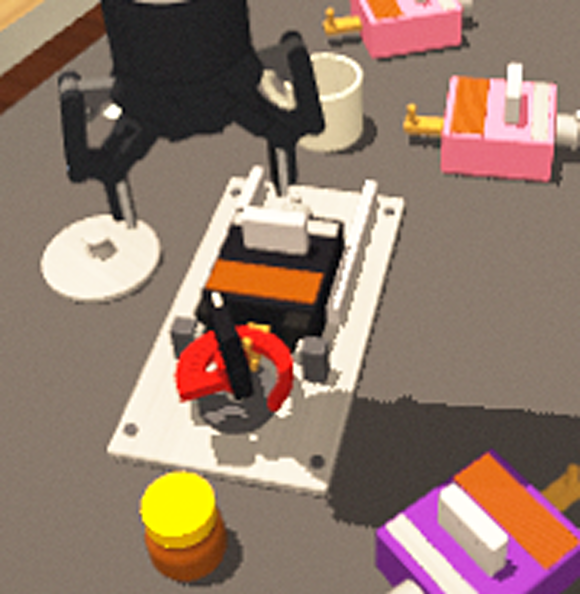

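The head is at the stops, the hook is around the bolt at (250,350), the wing is released at (230,345), and the mug, jar and lid are where they stood.

```bash
python3 -c "
from workcell import *
print(hand_in())"
```

```text
the job is handed in; nothing more can be done
None
```

The job is handed in at about 22 s: the head is on its stops (about 12 N), the cam is turned about 134° clockwise until tight (about 0.57 N m) and released, and the mug, jar and lid were left alone.

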